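# Hook out the sample drawer by its hidden pull eye

## Robot

A 7-joint arm with a two-finger parallel gripper is mounted at the origin on the work surface. World frame = base frame: x ahead of the robot, y to its left, z up, the work surface at z = 0. Lengths are in m, angles in rad, forces in N, time in s.
With the tool pointing down it reaches from about 0.425 to 0.875 m from the base axis. Payload 4.7 kg.
Tool frame: the origin (TCP) lies midway between the tips of the shut fingers; the grasp point (between the pads) lies 19 mm behind it; z points along the fingers, x is the direction in which the jaws open and shut, and the axes are right-handed (so a half turn about z gives the same grasp; the last joint's range is limited). The gripper opens to 87 mm and grips with 3 to 60 N. Pads are 19 mm wide; open, the fingers measure 117 mm over their backs; the gripper's body (75 mm by 190 mm) begins 51 mm behind the grasp point.
Start: joints at [-1.21, 0.321, -0.07, 1.45, 0.023, 1.371, -0.057], TCP at [0.221, 0.611, 0.223] pointing down, gripper open.
Joint ranges: [-2.86, 2.86], [-0.3, 2.09], [-1.38, 1.24], [0.06, 2.45], [-1.56, 4.7], [0.09, 2.05], [-2.69, 2.69]. Speed limits (rad/s): [2.57, 2.57, 3.14, 3.14, 3.14, 3.14, 3.14].

## Interface

Orientations are given as a rotation vector (axis times angle).
In Python, from bench import get_state, eyes, ticket gives the robot as it stands.
- The arm moves only by the tool carry_out, never from a script. Its argument "motion" is a list of rows, each a list of 2 entries, a list of its own where there are three numbers: the shift along the world's x, y, z in m, then the turn about the world's z in rad. A call has 1 to 20 rows; each row is the pose to reach, as a shift and turn from the pose commanded when the call began; what a row does not reach only later rows make up. A row lasts 1/10 s, in which the tool goes at most 50 mm and 8.59 degrees, less where a joint would pass 70% of its speed; a pose out of reach is approached as far as the arm can. A call with a gripper value outside its range is refused whole. "grip" is the gripper command: -1 is fully open, 1 is shut, values between are in proportion, set as the call begins (left out, the last holds). The fingers move at their own pace and stop on an object; "squeeze" is the grip in N (left out, the last holds). Time passes only in rows, so rows that repeat a pose let the fingers close. It gives the time, the measured TCP pose, the force and the opening at its end, in the units of the state.
- get_state(): the state, without advancing time (a new reading comes with each control period).
- eyes.get_image(name): name is "scene" or "top"; returns a dict with "pixels" (480x640x3 uint8, blue, green, red), "mtx" (3x3 intrinsics, pixels), "dist_coeffs" ([k1, k2, p1, p2, k3] as OpenCV has them; the pictures are not rectified), "extrinsics" (4x4, takes a point from camera to world coordinates). Camera axes: x right, y down, z forward; pixel columns grow to the right and rows downward; lengths in m; the calibration is good to about 2 mm. A picture is of the moment at which its call begins. There is no depth.
- ticket.close_job(): hands the job in, once; it reports no verdict.
The state is a dict: "time": time; "joint_positions": joint angles; "qd": joint speeds; "joint_torque": joint torques, N m; "position": TCP position; "tool_rot": TCP orientation; "ft_force": force on the tool from outside, world axes, zero at the start; "torque": the same for the moment, N m; "grip_width": opening from 0.0 (shut) to 1.0 (fully open).
Only numpy, scipy, OpenCV 4.12 (cv2) and the standard library are available. Lean on these libraries where they do the work, as an engineer would, in place of code of your own. Each camera call takes 0.05 s, during which the arm holds its last target. There are 200 camera calls.

## Task

Take the hook tool, reach its upturned tip under the ledge of the sample cabinet, find by feel the pull eye hidden on the drawer's front, and gently draw the drawer out all the way to its stop. Then unhook the tool and leave it standing upright on the table with its tip clear of the drawer and the eye. Keep the gripper itself off the cabinet and drawer, never push or yank hard, and leave everything else where it stands.

Things in the scene. Friction and masses are not known exactly. Their poses are not given: they have to be found in the camera images.
- hook_grip (a point): Middle of the hook tool's grip, 70 mm above its underside. The grip is an upright grey bar, 24 mm along the tool's x and 20 mm along y, from a 50 x 44 x 6 mm foot plate up to 95 mm. Axes: x along the shank towards the tip, z up. The tool starts standing on the table.
- hook_tip (a point): Top end of the hook tool's upturned round tip, 8 mm thick: 110 mm along x from the grip's axis, 36 mm above the tool's underside (34 mm lower than hook_grip); same axes.
- hook: The whole hook tool, loose, 0.22 kg; origin at the underside of its foot, below the grip; same axes. A steel shank (10 mm wide, 8 mm high, from 10 to 18 mm above the underside) runs from the grip along +x to the upturned tip.
- cabinet: Low white-topped sample cabinet, fixed, 220 mm wide, 230 deep, 87 high; origin on the table below the middle of its front top edge, x into the cabinet, away from the robot. Its top (12 mm thick, underside at 75 mm) is a ledge overhanging the shut drawer by 70 mm, open to the front, both sides (side walls begin 75 mm behind the edge) and down to the table.
- drawer (a joint): How far the grey drawer of the cabinet is out, m: 0 shut (front face 70 mm behind the ledge's edge), 0.09 fully out at its rigid stop; it slides along the cabinet's -x, needs about 5 N to move and stays where it is left. It starts up to 20 mm out.
- drawer_front (a point): Middle of the drawer's flat front face (186 mm wide, from 10 to 66 mm above the table), 46 mm above the table; moves with the drawer; axes as the cabinet's, x into the drawer.
- eye_rail (a point): Middle of the rail on the drawer's face (same point and axes as drawer_front), 46 mm up. Clamped here is the hidden pull eye: a level U loop of 7 mm round bar, open inside 18 mm wide and from 6 to 30.5 mm out from the face; outside 32 mm wide, 37.5 mm out. Rigid, does not shift; its centre may be anywhere within 45 mm to either side of this point: find by feel. The tip enters from below.
- pusher: Push rod: the same foot, grip and shank as the hook tool but ending in a flat plate without an upturned tip. Not needed; origin at the underside of its foot.
- top_rack: White rack of capped sample tubes on top of the cabinet, 58 x 146 mm, 95 mm high; origin underneath. Leave alone.
- side_rack: White rack of capped tubes on the table, 102 x 146 mm, 95 mm high; origin underneath. Leave alone.
- empty_rack: Empty white rack, 102 x 146 mm, 26 mm high; origin underneath. Leave alone.
- spirit_bottle: White bottle, 64 mm thick, 170 mm high; origin underneath. Leave alone.
- canister: White jar, 72 mm thick, 120 mm high; origin underneath. Leave alone.
- black_tin: Black tin, 90 mm thick, 130 mm high; origin underneath. Leave alone.
Mind the look-alikes: they are no part of the job. What is shaped like the hook but green, pink or turquoise is not meant.

How it is judged:
By the outcome, as a careful person would: the job done as asked, in the order asked, and still so for the second after the job is handed in, with the robot touching nothing.
It also fails if it takes over 61 s, if anything falls off the work surface, if the arm or the gripper's body presses on something with over 40 N, if the wrist force passes 120 N, or if a joint passes its speed limit or range.

## Working session

There is one attempt and no reset: what is moved stays moved. The work goes in short steps, Python scripts to look and compute and a tool call to move; the robot and the scene stay as the last step left them, time stands still between calls to the robot, and variables do not carry over. Pictures are saved under pics/ and viewed, about 8 in all and at most 12, crops included, and the job is handed in when it is done.

Besides the shell and the picture viewer there is one more tool, called after "Call:" by a JSON object that holds its "api" and its "payload", one argument or row to a line. carry_out: Moves the arm, as the interface text tells. Its arguments: {"type":"object","properties":{"motion":{"type":"array","items":{"type":"array"}},"grip":{"type":"number"},"squeeze":{"type":"number"}},"required":["motion"]}

```bash
mkdir -p pics; cat > h.py <<'E'
import sys,numpy as np,cv2
from bench import get_state,eyes,ticket
def snap(n,f):
    d=eyes.get_image(n); np.savez('pics/'+f+'.npz',**d); cv2.imwrite('pics/'+f+'.png',d['pixels']); return d
def load(f): return dict(np.load('pics/'+f+'.npz'))
def ray(d,uv,z):
    p=cv2.undistortPoints(np.array([[uv]],float),d['mtx'],d['dist_coeffs'])[0,0]
    E=d['extrinsics']; v=E[:3,:3]@np.array([p[0],p[1],1]); o=E[:3,3]
    return o+v*(z-o[2])/v[2]
def proj(d,P):
    E=np.linalg.inv(d['extrinsics']); r=cv2.Rodrigues(E[:3,:3])[0]
    return cv2.projectPoints(np.array(P,float).reshape(-1,3),r,E[:3,3],d['mtx'],d['dist_coeffs'])[0][:,0]
E
python3 - <<'E'
from h import *
a=snap('scene','s0');b=snap('top','t0')
for d in(a,b):print(np.round(d['extrinsics'],3).tolist(),d['mtx'].tolist(),d['dist_coeffs'])
s=get_state();print({k:np.round(v,3).tolist() for k,v in s.items()})
E
```

```text
[[-0.694, 0.628, -0.352, 1.101], [0.72, 0.599, -0.35, 0.534], [-0.009, -0.496, -0.868, 1.418], [0.0, 0.0, 0.0, 1.0]] [[571.3933778528964, 0.0, 316.43190266902855], [0.0, 571.3933778528964, 246.07794517052935], [0.0, 0.0, 1.0]] [-0.12295332  0.          0.          0.          0.        ]
[[-0.013, -0.974, 0.226, 0.3], [-1.0, 0.014, 0.002, -0.002], [-0.005, -0.226, -0.974, 1.258], [0.0, 0.0, 0.0, 1.0]] [[493.68359235293724, 0.0, 316.43112004337706], [0.0, 493.68359235293724, 238.21869076226253], [0.0, 0.0, 1.0]] [0.0243398 0.        0.        0.        0.       ]
{'time': 0.1, 'joint_positions': [-1.21, 0.322, -0.07, 1.452, 0.023, 1.371, -0.057], 'qd': [-0.0, -0.001, 0.0, -0.003, -0.0, 0.001, 0.001], 'joint_torque': [0.0, -49.257, -0.405, -31.34, -0.064, 0.039, 0.0], 'position': [0.221, 0.611, 0.222], 'tool_rot': [2.57, 1.804, -0.002], 'ft_force': [0.017, -0.387, 1.312], 'torque': [-0.023, -0.006, 0.006], 'grip_width': 0.995}
```

View pics/s0.png

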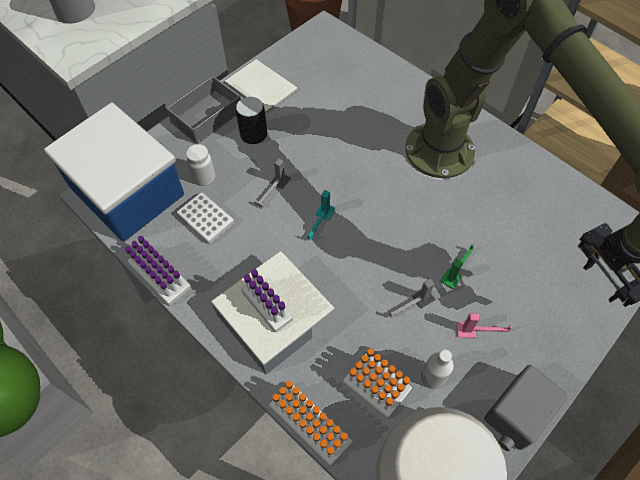

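View pics/t0.png

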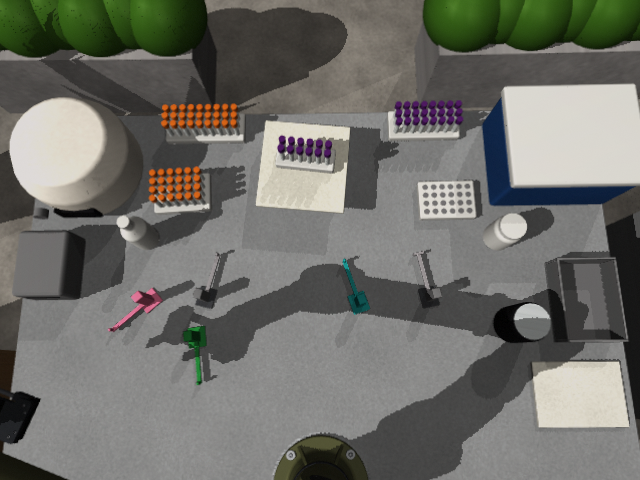

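Cabinet top: pixels (258..350,122..212) in the top view. Hook candidates (top view): grey (210,285), grey (428,290), turquoise (355,290), green (195,345), pink (140,308). Only the two greys qualify, so I'll compare the ends of their shanks close up.

```bash
python3 - <<'E'
from h import *
a=load('s0')['pixels'];b=load('t0')['pixels']
def c(i,x,y,w=80,h=60): return cv2.resize(i[y:y+h,x:x+w],(400,300),interpolation=cv2.INTER_CUBIC)
m=np.vstack([np.hstack([c(a,370,265),c(b,175,245)]),np.hstack([c(a,235,152),c(b,390,245)])])
cv2.imwrite('pics/c0.png',m)
E
```

```text
(no output)
```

View pics/c0.png

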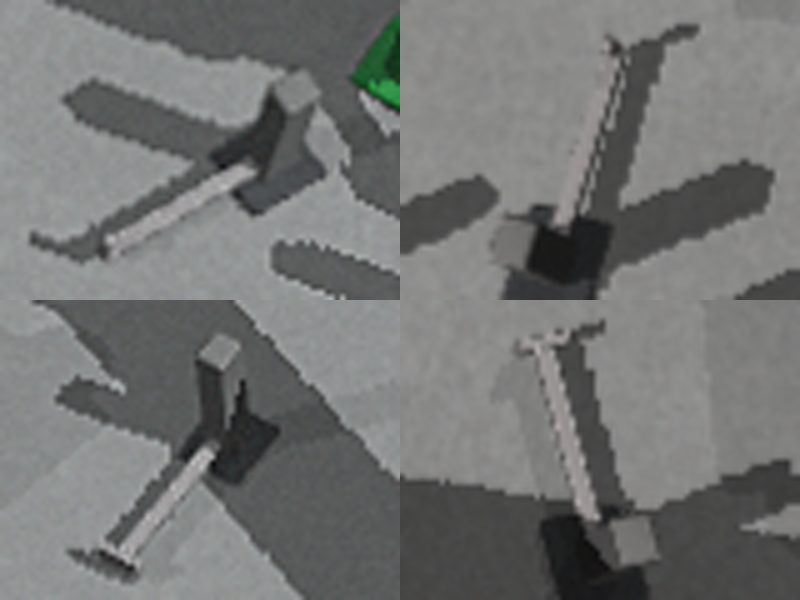

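Top row (scene (415,297), top (210,285)) ends in a narrow upturned tip, so it is the hook. The bottom one ends in a wide plate, so it is the pusher. Next I'll measure the poses of the hook and cabinet.

```bash
cat >> h.py <<'E'
def box(x0,x1,y0,y1,z0,z1): return np.array([[x,y,z] for x in(x0,x1) for y in(y0,y1) for z in(z0,z1)],float)
EDG=[(0,1),(2,3),(4,5),(6,7),(0,2),(1,3),(4,6),(5,7),(0,4),(1,5),(2,6),(3,7)]
HOOK=[box(-.025,.025,-.022,.022,0,.006),box(-.012,.012,-.01,.01,.006,.095),box(.012,.114,-.005,.005,.01,.018),box(.106,.114,-.004,.004,.018,.036)]
CAB=[box(0,.23,-.11,.11,.075,.087)]
def place(B,x,y,th,z=0):
    c,s=np.cos(th),np.sin(th); return B@np.array([[c,s,0],[-s,c,0],[0,0,1]])+[x,y,z]
def draw(d,img,boxes,pose,x0,y0,k,col=(0,255,255)):
    for B in boxes:
        q=(proj(d,place(B,*pose))-[x0-.5,y0-.5])*k
        for i,j in EDG: cv2.line(img,tuple(int(v) for v in q[i]),tuple(int(v) for v in q[j]),col,1)
E
python3 - <<'E'
from h import *
a=load('s0');b=load('t0')
for n,d,g,t in(('s',a,(429.2,282.5),(391.5,312)),('t',b,(197.6,293),(217.3,253.5))):
    G=ray(d,g,.095);T=ray(d,t,.036);print(n,G,T,np.hypot(*(T-G)[:2]),np.arctan2(*(T-G)[1::-1]))
from itertools import product
for n,d,(x0,y0,x1,y1) in(('s',a,(205,245,340,375)),('t',b,(245,112,360,222))):
    p=d['pixels'].astype(int);m=((p.min(2)>185)).astype(np.uint8);mm=np.zeros_like(m);mm[y0:y1,x0:x1]=m[y0:y1,x0:x1]
    mm=cv2.morphologyEx(mm,cv2.MORPH_OPEN,np.ones((3,3)))
    cs=max(cv2.findContours(mm,0,1)[0],key=cv2.contourArea);W=np.array([ray(d,c[0],.087)[:2] for c in cv2.convexHull(cs)],np.float32)
    r=cv2.minAreaRect(W*1000);print(n,r,cv2.boxPoints(r).tolist())
E
```

```text
s [0.44159434 0.28667012 0.095     ] [0.54812506 0.25740382 0.036     ] 0.11047764639029915 -0.2681075204614766
t [0.44097067 0.2827597  0.095     ] [0.54711815 0.25179967 0.036     ] 0.11057039076767887 -0.2837971062751184
s ((761.4064331054688, 34.801673889160156), (217.38528442382812, 226.6297149658203), 84.17314910888672) [[637.642333984375, -61.82536697387695], [863.10107421875, -84.83338928222656], [885.1705322265625, 131.4287109375], [659.7117919921875, 154.43673706054688]]
t ((759.886962890625, 32.95533752441406), (215.34890747070312, 226.7473602294922), 84.20094299316406) [[636.214111328125, -62.712806701660156], [861.801025390625, -85.62334442138672], [883.559814453125, 128.62347412109375], [657.972900390625, 151.53402709960938]]
```

```bash
python3 - <<'E'
from h import *
a=load('s0');b=load('t0');o=[]
for d,x0,y0,cx,cy in((a,370,265,205,240),(b,175,245,240,110)):
    i=cv2.resize(d['pixels'][y0:y0+60,x0:x0+80],(400,300),interpolation=cv2.INTER_CUBIC);draw(d,i,HOOK,(.4412,.2847,-.276),x0,y0,5)
    j=cv2.resize(d['pixels'][cy:cy+105,cx:cx+140],(400,300));draw(d,j,CAB,(.6463,.0455,-.1017),cx,cy,400/140)
    o.append(np.hstack([i,j]))
cv2.imwrite('pics/c1.png',np.vstack(o))
s=get_state();print(s['position'],2*np.arctan2(s['tool_rot'][1],s['tool_rot'][0]))
for n,uv in dict(green=(195,330),pink=(148,297),turq=(356,300),turqtip=(346,262),bottle=(128,222),toprackF=(276,163),toprackF2=(334,171)).items(): print(n,ray(b,uv,.087)[:2])
E
```

```text
[0.22079238 0.61082655 0.22157481] 1.224055299800965
green [0.35571405 0.28703566]
pink [0.43421499 0.40139986]
turq [ 0.42022249 -0.09041056]
turqtip [ 0.51165332 -0.0692072 ]
bottle [0.61858216 0.46207765]
toprackF [0.76750898 0.1006647 ]
toprackF2 [ 0.74401276 -0.0451429 ]
```

View pics/c1.png

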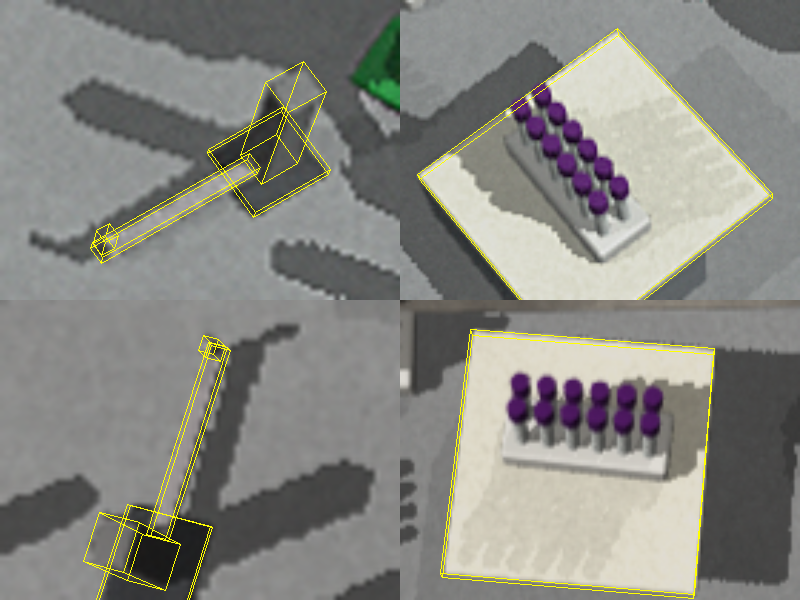

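The fit overlays well in both views. Poses: hook (0.441, 0.285, yaw −0.276), cabinet (0.646, 0.0455, yaw −0.102). Next I'll go above the hook's grip.

Call:
{"api": "carry_out", "payload": {
  "motion": [
    [[0.028,-0.04,0],0.071],
    [[0.055,-0.082,0],0.071],
    [[0.083,-0.123,0],0.071],
    [[0.11,-0.163,0],0.071],
    [[0.138,-0.204,0],0.071],
    [[0.165,-0.245,0],0.071],
    [[0.193,-0.285,0],0.071],
    [[0.2204,-0.3261,0],0.071],
    [[0.2204,-0.3261,-0.04],0.071],
    [[0.2204,-0.3261,-0.08],0.071],
    [[0.2204,-0.3261,-0.08],0.071],
    [[0.2204,-0.3261,-0.08],0.071]
  ],
  "grip": -0.2,
  "squeeze": 50
}}

```text
time: 1.3
position: [0.4409, 0.2852, 0.1426]
tool_rot: [2.505, 1.896, -0.002]
ft_force: [0.7, 0.5, 1.6]
grip_width: 0.599
```

Call:
{"api": "carry_out", "payload": {
  "motion": [
    [[0,0,-0.03],0],
    [[0,0,-0.06],0],
    [[0,0,-0.08],0],
    [[0,0,-0.091],0],
    [[0,0,-0.091],0]
  ]
}}

```text
time: 1.8
position: [0.4415, 0.2858, 0.052]
tool_rot: [2.505, 1.896, 0.0]
ft_force: [0.0, -0.1, 0.1]
grip_width: 0.595
```

Call:
{"api": "carry_out", "payload": {
  "motion": [
    [[0,0,0],0],
    [[0,0,0],0],
    [[0,0,0],0],
    [[0,0,0],0],
    [[0,0,0],0],
    [[0,0,0],0],
    [[0,0,0],0]
  ],
  "grip": 1
}}

```text
time: 2.5
position: [0.4415, 0.2853, 0.0519]
tool_rot: [-2.506, -1.895, -0.001]
ft_force: [0.6, -0.1, 3.2]
grip_width: 0.226
```

Call:
{"api": "carry_out", "payload": {
  "motion": [
    [[0,0,0.008],0],
    [[0,0,0.016],0],
    [[0.02,-0.025,0.016],0.09],
    [[0.05,-0.06,0.016],0.174],
    [[0.075,-0.091,0.016],0.174],
    [[0.1,-0.122,0.016],0.174],
    [[0.12,-0.146,0.016],0.174],
    [[0.1326,-0.1615,0.016],0.174],
    [[0.1326,-0.1615,0.016],0.174],
    [[0.1326,-0.1615,0.016],0.174]
  ]
}}

```text
time: 3.5
position: [0.5737, 0.1238, 0.0677]
tool_rot: [-2.332, -2.104, 0.0]
ft_force: [0.4, 1.4, -1.3]
grip_width: 0.227
```

```bash
python3 - <<'E'
from h import *
a=snap('scene','s1');b=snap('top','t1');o=[]
s=get_state();print(s['time'],s['position'],s['ft_force'],2*np.arctan2(s['tool_rot'][1],s['tool_rot'][0])-np.pi/2)
y=-.102;p=s['position']
for d,x0,y0 in((a,230,190),(b,190,160)):
    i=cv2.resize(d['pixels'][y0:y0+120,x0:x0+160],(400,300),interpolation=cv2.INTER_CUBIC);draw(d,i,HOOK,(p[0],p[1],y,p[2]-.051),x0,y0,2.5);draw(d,i,CAB,(.6463,.0455,-.1017),x0,y0,2.5,(0,255,0));o.append(i)
cv2.imwrite('pics/c2.png',np.hstack(o))
E
```

```text
3.6 [0.57310203 0.12526492 0.06753209] [-0.20272663 -0.50792879 -2.37715975] -6.383122384231372
```

View pics/c2.png

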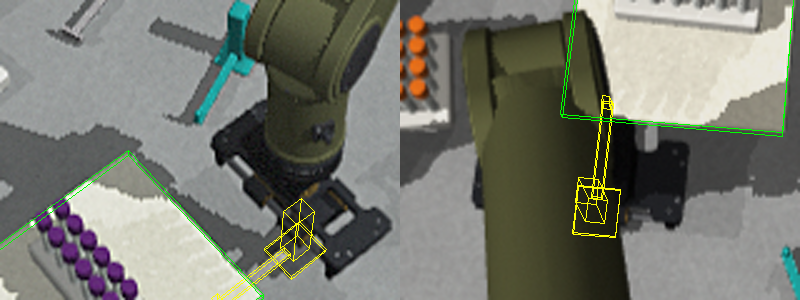

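The hook is held and carried to the ledge's left end, with its tip under the ledge. Next I'll feel for the drawer face there, beyond the eye's possible range.

Call:
{"api": "carry_out", "payload": {
  "motion": [
    [[0.004,-0.0004,0],0],
    [[0.008,-0.0008,0],0],
    [[0.0119,-0.0012,0],0],
    [[0.0119,-0.0012,0],0],
    [[0.0119,-0.0012,0],0]
  ]
}}

```text
time: 4.1
position: [0.5858, 0.1225, 0.0675]
tool_rot: [-2.332, -2.105, 0.0]
ft_force: [-0.5, -0.2, -2.1]
grip_width: 0.225
```

Call:
{"api": "carry_out", "payload": {
  "motion": [
    [[0.001,-0.0001,0],0],
    [[0.002,-0.0002,0],0],
    [[0.003,-0.0003,0],0],
    [[0.004,-0.0004,0],0],
    [[0.004,-0.0004,0],0]
  ]
}}

```text
time: 4.6
position: [0.59, 0.1221, 0.0676]
tool_rot: [2.331, 2.106, 0.0]
ft_force: [0.4, -0.2, -1.5]
grip_width: 0.223
```

Tip front at about u=50. Continue.

Call:
{"api": "carry_out", "payload": {
  "motion": [
    [[0.001,-0.0001,0],0],
    [[0.002,-0.0002,0],0],
    [[0.003,-0.0003,0],0],
    [[0.003,-0.0003,0],0]
  ]
}}

```text
time: 5.0
position: [0.593, 0.1218, 0.0676]
tool_rot: [2.332, 2.105, 0.0]
ft_force: [-0.2, -0.5, -1.1]
grip_width: 0.225
```

Call:
{"api": "carry_out", "payload": {
  "motion": [
    [[0.001,-0.0001,0],0],
    [[0.002,-0.0002,0],0],
    [[0.003,-0.0003,0],0],
    [[0.003,-0.0003,0],0]
  ]
}}

```text
time: 5.4
position: [0.596, 0.1215, 0.0676]
tool_rot: [2.332, 2.105, 0.0]
ft_force: [-1.1, 0.2, -2.0]
grip_width: 0.223
```

Call:
{"api": "carry_out", "payload": {
  "motion": [
    [[0.001,-0.0001,0],0],
    [[0.002,-0.0002,0],0],
    [[0.002,-0.0002,0],0]
  ]
}}

```text
time: 5.7
position: [0.598, 0.1213, 0.0676]
tool_rot: [2.332, 2.105, 0.0]
ft_force: [-0.0, -0.2, -2.6]
grip_width: 0.232
```

Call:
{"api": "carry_out", "payload": {
  "motion": [
    [[0.001,-0.0001,0],0],
    [[0.002,-0.0002,0],0],
    [[0.002,-0.0002,0],0]
  ]
}}

```text
time: 6.0
position: [0.6, 0.1211, 0.0676]
tool_rot: [2.332, 2.105, 0.0]
ft_force: [0.2, 0.1, -1.9]
grip_width: 0.226
```

Call:
{"api": "carry_out", "payload": {
  "motion": [
    [[0.001,-0.0001,0],0],
    [[0.002,-0.0002,0],0],
    [[0.002,-0.0002,0],0]
  ]
}}

```text
time: 6.3
position: [0.602, 0.1209, 0.0676]
tool_rot: [2.331, 2.106, 0.0]
ft_force: [-0.3, -0.4, -2.8]
grip_width: 0.229
```

Call:
{"api": "carry_out", "payload": {
  "motion": [
    [[0.001,-0.0001,0],0],
    [[0.002,-0.0002,0],0],
    [[0.002,-0.0002,0],0]
  ]
}}

```text
time: 6.6
position: [0.604, 0.1207, 0.0676]
tool_rot: [2.332, 2.105, 0.0]
ft_force: [-0.8, -0.3, -1.7]
grip_width: 0.228
```

Call:
{"api": "carry_out", "payload": {
  "motion": [
    [[0.001,-0.0001,0],0],
    [[0.002,-0.0002,0],0],
    [[0.002,-0.0002,0],0]
  ]
}}

```text
time: 6.9
position: [0.606, 0.1205, 0.0676]
tool_rot: [2.332, 2.105, 0.0]
ft_force: [0.2, 0.1, -2.0]
grip_width: 0.228
```

Call:
{"api": "carry_out", "payload": {
  "motion": [
    [[0.001,-0.0001,0],0],
    [[0.002,-0.0002,0],0],
    [[0.002,-0.0002,0],0]
  ]
}}

```text
time: 7.2
position: [0.608, 0.1203, 0.0676]
tool_rot: [2.332, 2.105, 0.0]
ft_force: [0.1, 0.1, -1.9]
grip_width: 0.228
```

Call:
{"api": "carry_out", "payload": {
  "motion": [
    [[0.001,-0.0001,0],0],
    [[0.002,-0.0002,0],0],
    [[0.002,-0.0002,0],0]
  ]
}}

```text
time: 7.5
position: [0.6086, 0.1203, 0.0672]
tool_rot: [-2.33, -2.104, 0.003]
ft_force: [-4.3, 0.3, 0.6]
grip_width: 0.226
```

Contact at about 4 N: the drawer is practically shut, with its face about 69 mm behind the edge. I'll back off so the tip centre is 18 mm from the face, then sweep toward −v.

Call:
{"api": "carry_out", "payload": {
  "motion": [
    [[-0.005,0.0005,0],0],
    [[-0.01,0.001,0],0],
    [[-0.0153,0.0016,0],0],
    [[-0.0153,0.0016,0],0]
  ]
}}

```text
time: 7.9
position: [0.5939, 0.122, 0.0677]
tool_rot: [-2.331, -2.106, -0.001]
ft_force: [-0.6, -0.2, -1.2]
grip_width: 0.228
```

Call:
{"api": "carry_out", "payload": {
  "motion": [
    [[-0.0001,-0.0013,0],0],
    [[-0.0003,-0.0027,0],0],
    [[-0.0004,-0.004,0],0],
    [[-0.0004,-0.004,0],0]
  ]
}}

```text
time: 8.3
position: [0.5944, 0.1172, 0.0676]
tool_rot: [2.332, 2.105, 0.0]
ft_force: [0.0, -0.3, -2.0]
grip_width: 0.225
```

Call:
{"api": "carry_out", "payload": {
  "motion": [
    [[-0.0002,-0.002,0],0],
    [[-0.0004,-0.004,0],0],
    [[-0.0004,-0.004,0],0]
  ]
}}

```text
time: 8.6
position: [0.5938, 0.1131, 0.0676]
tool_rot: [2.332, 2.105, -0.0]
ft_force: [0.6, -0.4, -2.2]
grip_width: 0.226
```

Call:
{"api": "carry_out", "payload": {
  "motion": [
    [[-0.0002,-0.002,0],0],
    [[-0.0004,-0.004,0],0],
    [[-0.0004,-0.004,0],0]
  ]
}}

```text
time: 8.9
position: [0.5933, 0.1092, 0.0676]
tool_rot: [2.332, 2.105, -0.0]
ft_force: [-0.5, -0.5, -1.9]
grip_width: 0.228
```

Call:
{"api": "carry_out", "payload": {
  "motion": [
    [[-0.0002,-0.002,0],0],
    [[-0.0004,-0.004,0],0],
    [[-0.0004,-0.004,0],0]
  ]
}}

```text
time: 9.2
position: [0.593, 0.1052, 0.0676]
tool_rot: [2.332, 2.105, -0.0]
ft_force: [-0.6, -1.0, -0.9]
grip_width: 0.225
```

Call:
{"api": "carry_out", "payload": {
  "motion": [
    [[-0.0002,-0.002,0],0],
    [[-0.0004,-0.004,0],0],
    [[-0.0004,-0.004,0],0]
  ]
}}

```text
time: 9.5
position: [0.5925, 0.1012, 0.0676]
tool_rot: [2.332, 2.105, -0.0]
ft_force: [0.5, 0.0, -1.1]
grip_width: 0.224
```

Call:
{"api": "carry_out", "payload": {
  "motion": [
    [[-0.0002,-0.002,0],0],
    [[-0.0004,-0.004,0],0],
    [[-0.0004,-0.004,0],0]
  ]
}}

```text
time: 9.8
position: [0.5921, 0.0972, 0.0676]
tool_rot: [2.332, 2.105, -0.0]
ft_force: [1.1, 0.7, -2.2]
grip_width: 0.225
```

Call:
{"api": "carry_out", "payload": {
  "motion": [
    [[-0.0002,-0.002,0],0],
    [[-0.0004,-0.004,0],0],
    [[-0.0004,-0.004,0],0]
  ]
}}

```text
time: 10.1
position: [0.5917, 0.0932, 0.0676]
tool_rot: [2.332, 2.105, -0.0]
ft_force: [-0.5, -0.5, -2.0]
grip_width: 0.228
```

Call:
{"api": "carry_out", "payload": {
  "motion": [
    [[-0.0002,-0.002,0],0],
    [[-0.0004,-0.004,0],0],
    [[-0.0004,-0.004,0],0]
  ]
}}

```text
time: 10.4
position: [0.5913, 0.0892, 0.0676]
tool_rot: [2.332, 2.105, -0.0]
ft_force: [0.5, -0.4, -2.3]
grip_width: 0.228
```

Call:
{"api": "carry_out", "payload": {
  "motion": [
    [[-0.0002,-0.002,0],0],
    [[-0.0004,-0.004,0],0],
    [[-0.0004,-0.004,0],0]
  ]
}}

```text
time: 10.7
position: [0.5909, 0.0852, 0.0676]
tool_rot: [2.332, 2.105, -0.0]
ft_force: [0.7, 0.2, -2.1]
grip_width: 0.228
```

Call:
{"api": "carry_out", "payload": {
  "motion": [
    [[-0.0002,-0.002,0],0],
    [[-0.0004,-0.004,0],0],
    [[-0.0004,-0.004,0],0]
  ]
}}

```text
time: 11.0
position: [0.5905, 0.0812, 0.0676]
tool_rot: [2.332, 2.105, -0.0]
ft_force: [0.3, -0.2, -1.0]
grip_width: 0.225
```

Call:
{"api": "carry_out", "payload": {
  "motion": [
    [[-0.0002,-0.002,0],0],
    [[-0.0004,-0.004,0],0],
    [[-0.0004,-0.004,0],0]
  ]
}}

```text
time: 11.3
position: [0.5901, 0.0772, 0.0676]
tool_rot: [2.332, 2.105, -0.0]
ft_force: [0.5, -0.1, -2.1]
grip_width: 0.224
```

Call:
{"api": "carry_out", "payload": {
  "motion": [
    [[-0.0002,-0.002,0],0],
    [[-0.0004,-0.004,0],0],
    [[-0.0004,-0.004,0],0]
  ]
}}

```text
time: 11.6
position: [0.5897, 0.0732, 0.0676]
tool_rot: [2.332, 2.105, -0.0]
ft_force: [0.7, 0.6, -1.4]
grip_width: 0.225
```

Call:
{"api": "carry_out", "payload": {
  "motion": [
    [[-0.0002,-0.002,0],0],
    [[-0.0004,-0.004,0],0],
    [[-0.0004,-0.004,0],0]
  ]
}}

```text
time: 11.9
position: [0.5893, 0.0693, 0.0676]
tool_rot: [2.332, 2.105, -0.0]
ft_force: [0.1, -1.0, -2.7]
grip_width: 0.224
```

Call:
{"api": "carry_out", "payload": {
  "motion": [
    [[-0.0002,-0.002,0],0],
    [[-0.0004,-0.004,0],0],
    [[-0.0004,-0.004,0],0]
  ]
}}

```text
time: 12.2
position: [0.5891, 0.0675, 0.0677]
tool_rot: [-2.329, -2.107, -0.003]
ft_force: [-0.2, 4.1, -3.0]
grip_width: 0.224
```

Contact at fy = 4 N, so the eye centre is about 20 mm further on. I'll ease off, lower 13 mm, move under the eye and check there's no contact. Then raise.

Call:
{"api": "carry_out", "payload": {
  "motion": [
    [[0.0003,0.003,0],0],
    [[0.0005,0.005,0],0],
    [[0.0005,0.005,-0.006],0],
    [[0.0005,0.005,-0.013],0],
    [[0.0005,0.005,-0.013],0],
    [[-0.0005,-0.005,-0.013],0],
    [[-0.0011,-0.011,-0.013],0],
    [[-0.0017,-0.017,-0.013],0],
    [[-0.0017,-0.017,-0.013],0],
    [[-0.0017,-0.017,-0.013],0]
  ]
}}

```text
time: 13.2
position: [0.5874, 0.0485, 0.0548]
tool_rot: [2.332, 2.105, 0.001]
ft_force: [-0.1, 0.6, -1.9]
grip_width: 0.228
```

Call:
{"api": "carry_out", "payload": {
  "motion": [
    [[0,0,0.002],0],
    [[0,0,0.004],0],
    [[0,0,0.006],0],
    [[0,0,0.006],0]
  ]
}}

```text
time: 13.6
position: [0.5876, 0.049, 0.061]
tool_rot: [2.331, 2.106, 0.001]
ft_force: [0.3, 0.2, -2.1]
grip_width: 0.224
```

Call:
{"api": "carry_out", "payload": {
  "motion": [
    [[0,0,0.002],0],
    [[0,0,0.005],0],
    [[0,0,0.008],0],
    [[0,0,0.008],0]
  ]
}}

```text
time: 14.0
position: [0.5877, 0.0487, 0.0693]
tool_rot: [2.331, 2.105, 0.002]
ft_force: [-0.2, -0.3, -2.3]
grip_width: 0.222
```

Call:
{"api": "carry_out", "payload": {
  "motion": [
    [[-0.003,0.0003,0],0],
    [[-0.006,0.0006,0],0],
    [[-0.009,0.0009,0],0],
    [[-0.009,0.0009,0],0]
  ]
}}

```text
time: 14.4
position: [0.5783, 0.0496, 0.0687]
tool_rot: [2.331, 2.105, 0.001]
ft_force: [1.4, -0.5, -1.9]
grip_width: 0.224
```

Call:
{"api": "carry_out", "payload": {
  "motion": [
    [[-0.001,0.0001,0],0],
    [[-0.002,0.0002,0],0],
    [[-0.003,0.0003,0],0],
    [[-0.004,0.0004,0],0]
  ]
}}

```text
time: 14.8
position: [0.5756, 0.0498, 0.0689]
tool_rot: [2.33, 2.104, 0.003]
ft_force: [4.7, -1.8, -4.1]
grip_width: 0.223
```

Hooked: pull force about 5 N. I'll draw slowly.

Call:
{"api": "carry_out", "payload": {
  "motion": [
    [[-0.0015,0.0002,0],0],
    [[-0.003,0.0003,0],0],
    [[-0.0045,0.0005,0],0],
    [[-0.006,0.0006,0],0],
    [[-0.0075,0.0008,0],0],
    [[-0.009,0.0009,0],0],
    [[-0.0105,0.0011,0],0],
    [[-0.012,0.0012,0],0],
    [[-0.0135,0.0014,0],0],
    [[-0.015,0.0015,0],0]
  ]
}}

```text
time: 15.8
position: [0.5606, 0.0513, 0.0689]
tool_rot: [2.33, 2.104, 0.003]
ft_force: [4.2, -0.0, -4.6]
grip_width: 0.224
```

Call:
{"api": "carry_out", "payload": {
  "motion": [
    [[-0.002,0.0002,0],0],
    [[-0.004,0.0004,0],0],
    [[-0.0065,0.0007,0],0],
    [[-0.009,0.0009,0],0],
    [[-0.0115,0.0012,0],0],
    [[-0.014,0.0014,0],0],
    [[-0.0165,0.0017,0],0],
    [[-0.019,0.0019,0],0],
    [[-0.0215,0.0022,0],0],
    [[-0.024,0.0024,0],0],
    [[-0.0265,0.0027,0],0],
    [[-0.029,0.003,0],0],
    [[-0.0315,0.0032,0],0],
    [[-0.034,0.0035,0],0],
    [[-0.0365,0.0037,0],0],
    [[-0.039,0.004,0],0],
    [[-0.0415,0.0042,0],0],
    [[-0.044,0.0045,0],0],
    [[-0.0465,0.0047,0],0],
    [[-0.049,0.005,0],0]
  ]
}}

```text
time: 17.8
position: [0.5118, 0.0563, 0.0691]
tool_rot: [2.33, 2.104, 0.004]
ft_force: [4.9, -0.8, -4.8]
grip_width: 0.223
```

Call:
{"api": "carry_out", "payload": {
  "motion": [
    [[-0.0015,0.0002,0],0],
    [[-0.003,0.0003,0],0],
    [[-0.0045,0.0005,0],0],
    [[-0.006,0.0006,0],0],
    [[-0.0075,0.0008,0],0],
    [[-0.009,0.0009,0],0],
    [[-0.0105,0.0011,0],0],
    [[-0.012,0.0012,0],0],
    [[-0.0135,0.0014,0],0]
  ]
}}

```text
time: 18.7
position: [0.4981, 0.0577, 0.0691]
tool_rot: [2.33, 2.104, 0.004]
ft_force: [6.0, -0.4, -4.4]
grip_width: 0.228
```

Call:
{"api": "carry_out", "payload": {
  "motion": [
    [[-0.001,0.0001,0],0],
    [[-0.002,0.0002,0],0],
    [[-0.003,0.0003,0],0],
    [[-0.004,0.0004,0],0],
    [[-0.005,0.0005,0],0]
  ]
}}

```text
time: 19.2
position: [0.4931, 0.0582, 0.0691]
tool_rot: [2.33, 2.104, 0.003]
ft_force: [4.5, -1.1, -3.5]
grip_width: 0.227
```

Call:
{"api": "carry_out", "payload": {
  "motion": [
    [[-0.001,0.0001,0],0],
    [[-0.002,0.0002,0],0],
    [[-0.003,0.0003,0],0]
  ]
}}

```text
time: 19.5
position: [0.4901, 0.0585, 0.0691]
tool_rot: [2.33, 2.104, 0.003]
ft_force: [5.0, -0.7, -3.6]
grip_width: 0.228
```

Call:
{"api": "carry_out", "payload": {
  "motion": [
    [[-0.001,0.0001,0],0],
    [[-0.002,0.0002,0],0],
    [[-0.002,0.0002,0],0]
  ]
}}

```text
time: 19.8
position: [0.4896, 0.0586, 0.0696]
tool_rot: [2.329, 2.102, 0.008]
ft_force: [7.5, -0.6, -3.4]
grip_width: 0.228
```

Call:
{"api": "carry_out", "payload": {
  "motion": [
    [[-0.0007,0.0001,0],0],
    [[-0.0015,0.0002,0],0],
    [[-0.0015,0.0002,0],0]
  ]
}}

```text
time: 20.1
position: [0.4894, 0.0586, 0.0698]
tool_rot: [2.328, 2.101, 0.011]
ft_force: [11.2, -1.1, -7.4]
grip_width: 0.225
```

At the stop: no motion, and force rises to 11 N. I'll relax back inside the eye and lower.

Call:
{"api": "carry_out", "payload": {
  "motion": [
    [[0.003,-0.0003,0],0],
    [[0.006,-0.0006,0],0],
    [[0.009,-0.0009,0],0],
    [[0.0123,-0.0012,0],0],
    [[0.0123,-0.0012,0],0]
  ]
}}

```text
time: 20.6
position: [0.4974, 0.0579, 0.0683]
tool_rot: [-2.331, -2.105, 0.001]
ft_force: [0.2, -0.1, -1.5]
grip_width: 0.227
```

Call:
{"api": "carry_out", "payload": {
  "motion": [
    [[0,0,-0.004],0],
    [[0,0,-0.008],0],
    [[0,0,-0.012],0],
    [[0,0,-0.0145],0],
    [[0,0,-0.0145],0]
  ]
}}

```text
time: 21.1
position: [0.4971, 0.0579, 0.0535]
tool_rot: [-2.331, -2.105, 0.001]
ft_force: [0.2, 0.1, -1.9]
grip_width: 0.227
```

Call:
{"api": "carry_out", "payload": {
  "motion": [
    [[-0.004,0.0004,0],0],
    [[-0.008,0.0008,0],0],
    [[-0.011,0.0011,0],0],
    [[-0.011,0.0011,0],0]
  ]
}}

```text
time: 21.5
position: [0.486, 0.0592, 0.0542]
tool_rot: [-2.331, -2.106, -0.0]
ft_force: [0.1, -0.2, -1.9]
grip_width: 0.231
```

```bash
python3 - <<'E'
from h import *
s=get_state();print(s['position'],s['ft_force'])
d=snap('top','t2');i=cv2.resize(d['pixels'][120:330,230:430],None,fx=2.8,fy=2.8);cv2.imwrite('pics/c3.png',i)
E
```

```text
[0.48601692 0.05917565 0.05418054] [ 0.13795398 -0.22608794 -1.94123307]
```

View pics/c3.png

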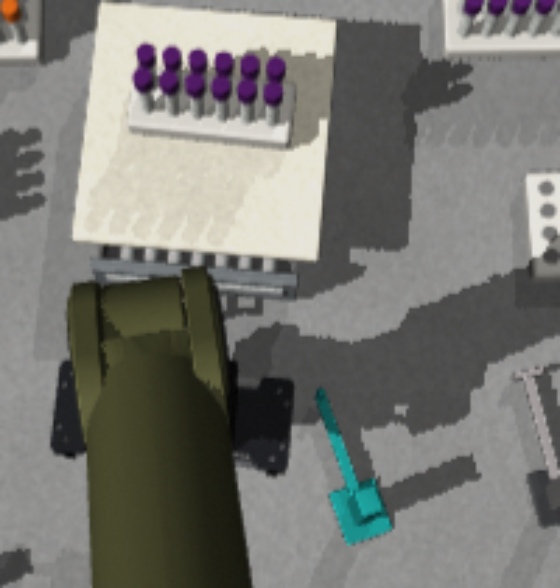

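Drawer is out past the ledge (image row ≈275) and the tip passed under the bar with no force. I'll withdraw further, well clear.

Call:
{"api": "carry_out", "payload": {
  "motion": [
    [[-0.006,0.0006,0],0],
    [[-0.012,0.0012,0],0],
    [[-0.018,0.0018,0],0],
    [[-0.024,0.0024,0],0],
    [[-0.03,0.003,0],0],
    [[-0.035,0.0035,0],0],
    [[-0.035,0.0035,0],0],
    [[-0.035,0.0035,-0.0015],0],
    [[-0.035,0.0035,-0.0025],0],
    [[-0.035,0.0035,-0.0025],0]
  ]
}}

```text
time: 22.55
position: [0.4519, 0.0625, 0.0519]
tool_rot: [2.332, 2.105, 0.0]
ft_force: [-1.7, -0.2, 2.5]
grip_width: 0.228
```

On the table (z equals that at pick-up, with upward force). Release.

Call:
{"api": "carry_out", "payload": {
  "motion": [
    [[0,0,0],0],
    [[0,0,0],0],
    [[0,0,0],0],
    [[0,0,0],0],
    [[0,0,0],0]
  ],
  "grip": -0.2
}}

```text
time: 23.05
position: [0.4516, 0.0625, 0.0515]
tool_rot: [-2.332, -2.106, -0.0]
ft_force: [-1.0, -0.0, -0.6]
grip_width: 0.559
```

Call:
{"api": "carry_out", "payload": {
  "motion": [
    [[0,0,0.01],0],
    [[0,0,0.03],0],
    [[0,0,0.06],0],
    [[0,0,0.1],0],
    [[0,0,0.15],0],
    [[0,0.04,0.18],0],
    [[0,0.08,0.18],0],
    [[0,0.12,0.18],0],
    [[0,0.16,0.18],0],
    [[0,0.2,0.18],0],
    [[0,0.24,0.18],0],
    [[0,0.28,0.18],0],
    [[0,0.3,0.18],0],
    [[0,0.3,0.18],0],
    [[0,0.3,0.18],0]
  ]
}}

```text
time: 24.55
position: [0.452, 0.3612, 0.2317]
tool_rot: [2.331, 2.104, -0.001]
ft_force: [0.4, -0.7, -0.3]
grip_width: 0.596
```

```bash
python3 - <<'E'
from h import *
s=get_state();print(s['time'],s['position'],s['ft_force'])
a=snap('scene','s3');b=snap('top','t3');o=[]
for d,x0,y0,w in((a,220,170,200),(b,245,110,200)):
    k=2;i=cv2.resize(d['pixels'][y0:y0+200,x0:x0+w],None,fx=2,fy=2,interpolation=cv2.INTER_CUBIC)
    draw(d,i,HOOK,(.452,.0625,-.102),x0,y0,k);draw(d,i,[box(-.02,-.0199,-.093,.093,.01,.066),box(-.0575,-.02,-.0194,.0126,.0425,.0495)],(.6463,.0455,-.1017),x0,y0,k,(0,0,255));o.append(i)
cv2.imwrite('pics/c4.png',np.hstack(o))
E
```

```text
24.55 [0.45196814 0.3612297  0.23166918] [ 0.4184646  -0.68951037 -0.30601803]
```

View pics/c4.png

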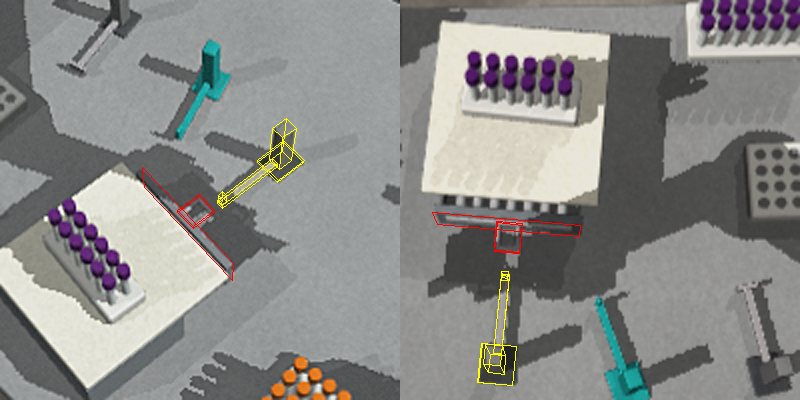

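Both views agree. The drawer face and eye lie on the fully-out model (top crop ≈(508,225)–(508,240)). The hook stands upright with its tip at ≈(505,275), clear of the eye. Handing in.

```bash
python3 -c "
from bench import ticket;print(ticket.close_job())"
```

```text
the job is handed in; nothing more can be done
None
```

The drawer is out to its stop, and the grey hook stands upright on the table with its tip clear of the drawer and the eye. I handed the job in at about 25 s of the 61 s allowed.

- **Finding the eye:** I touched the drawer face at about 4 N and found it practically shut. A sideways sweep then met the eye at about 4 N, with its centre about 3 mm to one side of the rail's middle. The tip went up into the loop without contact.
- **Pulling:** The drawer slid at about 5 N. At the stop the motion ended and the force rose to 11 N. Travel was about 88–89 mm, which fits a drawer that started at most 1–2 mm out.
- **Last checks:** The final overlays in both camera views matched the drawer fully out and the hook upright. The tip is about 20 mm from the eye. The gripper is open and touching nothing, and the pusher, the turquoise look-alike and the top rack look unmoved. The views did not cover everything else on the table, but the arm stayed clear of it.

No check failed or disagreed.

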